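Seal the dry canisters in order

ROBOT

A 6-joint arm with a two-finger parallel gripper is mounted at the origin on the work surface. World frame = base frame: x ahead of the robot, y to its left, z up, the work surface at z = 0. Lengths are in m, angles in rad, forces in N, time in s.
With the tool pointing down it reaches from about 0.325 to 0.85 m from the base axis. Payload 4.4 kg.
Tool frame: the origin (TCP) lies midway between the tips of the shut fingers; the grasp point (between the pads) lies 19 mm behind it (r.pinch_z is the distance from the TCP to the grasp point, in m); z points along the fingers, y is the line along which they close (so a half turn about z gives the same grasp; the last joint's range is limited). The gripper opens to 94 mm and grips with 3 to 60 N. Pads are 16 mm wide; open, the fingers measure 119 mm over their backs; the gripper's body (75 mm by 177 mm) begins 78 mm behind the grasp point.
Start: joints at [1.105, 0.207, 1.542, -0, 1.393, -0.15], TCP at [0.179, 0.547, 0.205] pointing down, gripper open.
Joint ranges: [-2.73, 2.73], [-0.86, 2.22], [0.23, 2.46], [-1.11, 4.25], [0.08, 2.63], [-2.82, 2.82]. Speed limits (rad/s): [2.79, 2.79, 3.14, 3.14, 3.14, 3.14].

INTERFACE

Orientations are given as a unit quaternion [w, x, y, z].
In Python, from rig import status, optics, workorder, r gives the robot as it stands.
- The arm moves only by the tool drive_tool, never from a script. Its argument "commands" is a list of rows, each a list of 3 entries, a list of its own where there are three numbers: the closure, from 0 (fully open) to 1 (shut), then the shift along the tool's x, y, z in m, then the turn about the tool's z in rad. In form: [[jaw, [dx, dy, dz], spin], ...]. A call has 1 to 10 rows; each row is the pose to reach, as a shift and turn from the pose commanded when the call began, along the tool's axes at that moment; what a row does not reach only later rows make up. A row lasts 1/12 s, in which the tool goes at most 41.7 mm and 7.16 degrees, less where a joint would pass 70% of its speed; a pose out of reach is approached as far as the arm can. A call with a gripper value outside its range is refused whole. The fingers move at their own pace and stop on an object; "squeeze" is the grip in N (left out, the last holds). Time passes only in rows, so rows that repeat a pose let the fingers close. It gives the time, the measured TCP pose, the force, the opening and the grip force at its end, in the units of the state.
- status.get_obs(): the state, without advancing time (a new reading comes with each control period).
- optics.grab_frame(name): name is "side" or "top"; returns a dict with "pixels" (480x640x3 uint8, red, green, blue), "z_map" (480x640 float32, m along the optical axis (not along the pixel's ray), 0 where there is no reading), "fovy" (degrees; the focal length in pixels is half the picture's height over the tangent of half this angle, whatever the lens; pixels are square), "cx", "cy" (the principal point, pixels), "eye" and "attitude" of the camera in the world. Camera axes: x right, y up, looking along -z (the intrinsics and any distortion apply to the point x, -y, -z); pixel columns grow to the right and rows downward; lengths in m; the calibration is good to about 2 mm. A picture is of the moment at which its call begins.
- workorder.job_done(): hands the job in; it is judged then, once.
The state is a dict: "t": time; "joint_pos": joint angles; "joint_velocities": joint speeds; "tau": joint torques, N m; "tool_pos": TCP position; "orientation": TCP orientation; "contact_force": force on the tool from outside, world axes, zero at the start; "torque": the same for the moment, N m; "grip_width": opening from 0.0 (shut) to 1.0 (fully open); "grip_force": force on a finger pad.
Only numpy, scipy, OpenCV 4.12 (cv2) and the standard library are available. Lean on these libraries where they do the work, as an engineer would, in place of code of your own. Each camera call takes 0.05 s, during which the arm holds its last target. There are 200 camera calls.

TASK

The washed canisters are dry and go back into the cupboard tall one first, so seal them in that order: with closed fingertips, gently press the white button in the lid fully home on the tall blue canister, then on the medium yellow one, then on the short red one. The green canister is still airing: leave its button up. Only press: do not lift, shove or tip any canister, and leave everything else where it stands.

Things in the scene. Friction and masses are not known exactly. Their poses are not given: they have to be found in the camera images.
- blue_can: tall blue round storage canister, loose, standing on the drying mat: body and lid blue, 84 mm across, 140 mm high to the flat top of its lid; origin: centre of its underside, z up. In the middle of the lid is a round white push button
- blue_top (a point): centre of the top face of the blue canister's white push button (36 mm across); it moves with the button: 20 mm above the lid when popped up, 12 mm above it when pressed home and released; the cap is soft rubber and gives about 1 mm for each 2 N of push, at most 7 mm, and comes back
- blue_button (a joint): travel of the stem of the blue canister's button in m (the give of the soft cap not counted): 0 popped up, 0.008 pressed fully home against a stop. It slides straight down with about 2.5 N of friction, has no spring, and stays where it is left
- yellow_can: medium yellow round storage canister, loose, standing on the drying mat: body and lid yellow, 84 mm across, 105 mm high to the flat top of its lid; origin: centre of its underside, z up. In the middle of the lid is a round white push button
- yellow_top (a point): centre of the top face of the yellow canister's white push button (36 mm across); it moves with the button: 20 mm above the lid when popped up, 12 mm above it when pressed home and released; the cap is soft rubber and gives about 1 mm for each 2 N of push, at most 7 mm, and comes back
- yellow_button (a joint): travel of the stem of the yellow canister's button in m (the give of the soft cap not counted): 0 popped up, 0.008 pressed fully home against a stop. It slides straight down with about 2.5 N of friction, has no spring, and stays where it is left
- red_can: short red round storage canister, loose, standing on the drying mat: body and lid red, 84 mm across, 75 mm high to the flat top of its lid; origin: centre of its underside, z up. In the middle of the lid is a round white push button
- red_top (a point): centre of the top face of the red canister's white push button (36 mm across); it moves with the button: 20 mm above the lid when popped up, 12 mm above it when pressed home and released; the cap is soft rubber and gives about 1 mm for each 2 N of push, at most 7 mm, and comes back
- red_button (a joint): travel of the stem of the red canister's button in m (the give of the soft cap not counted): 0 popped up, 0.008 pressed fully home against a stop. It slides straight down with about 2.5 N of friction, has no spring, and stays where it is left
- green_can: green round storage canister, loose, standing on the drying mat: body and lid green, 84 mm across, 90 mm high to the flat top of its lid; origin: centre of its underside, z up. In the middle of the lid is a round white push button
- green_top (a point): centre of the top face of the green canister's white push button (36 mm across); it moves with the button: 20 mm above the lid when popped up, 12 mm above it when pressed home and released; the cap is soft rubber and gives about 1 mm for each 2 N of push, at most 7 mm, and comes back
- green_button (a joint): travel of the stem of the green canister's button in m (the give of the soft cap not counted): 0 popped up, 0.008 pressed fully home against a stop. It slides straight down with about 2.5 N of friction, has no spring, and stays where it is left
- mat: grey drying mat, fixed to the worktop, 280 x 480 x 6 mm, carrying the canisters, mug and tumbler; origin: centre of its underside, long side along its y
- cup: small white mug, 68 mm across, 70 mm high, on the mat among the canisters; origin: centre of its underside
- tumbler: clear plastic tumbler, 64 mm across, 85 mm high, on the mat among the canisters; origin: centre of its underside
- soap: green dish-soap bottle, 60 mm across, 170 mm high, standing left of the mat; origin: centre of its underside
- sponge: yellow and green sponge block, 70 x 110 x 30 mm, left of the mat; origin: centre of its underside
- bowl: blue bowl, 140 mm across, 55 mm high, right of the mat; origin: centre of its underside
- dish_brush: dish brush, about 200 mm long, lying right of the mat; origin: centre of its underside

How it is judged:
On the way, in this order (a step that is already met when the one before it is completed fails the run):
1. the button of the tall blue canister is pressed home (value of joint blue_button above 0.0065 m), for 0.2 s.
2. the button of the medium yellow canister is pressed home (value of joint yellow_button above 0.0065 m), for 0.2 s.
3. the button of the short red canister is pressed home (value of joint red_button above 0.0065 m), for 0.2 s.
At the end, for the whole second after the job is handed in: the blue, yellow and red buttons are down by at least 6.5 of their 8 mm, the green one is still up (less than 2 mm down), and all four canisters stand upright at rest within 30 mm of where they started (value of joint each of blue_button, yellow_button, red_button above 0.0065 m and value of joint green_button below 0.002 m and angle between each of blue_can, yellow_can, red_can, green_can's own z axis and vertical below 0.08 rad and distance of each of blue_can, yellow_can, red_can, green_can from where it was at the start of the episode below 0.03 m and linear speed of each of blue_can, yellow_can, red_can, green_can below 0.02 m/s); the robot touches nothing.
It fails at once if the fingers push or squeeze a canister with more than 20 N (contact force between the fingers and blue_can above 20 N or contact force between the fingers and yellow_can above 20 N or contact force between the fingers and red_can above 20 N or contact force between the fingers and green_can above 20 N).
It fails at once if a canister is lifted more than 10 mm off the mat (height (world z) of any of blue_can, yellow_can, red_can, green_can above 0.016 m).
It fails at once if a canister is shoved more than 30 mm or tipped more than 0.25 rad (distance of any of blue_can, yellow_can, red_can, green_can from where it was at the start of the episode above 0.03 m or angle between any of blue_can, yellow_can, red_can, green_can's own z axis and vertical above 0.25 rad).
It fails at once if the green canister's button is pressed more than 2 mm (value of joint green_button above 0.002 m).
It fails at once if another thing is moved more than 25 mm (distance of any of cup, tumbler, soap, sponge, bowl, dish_brush from where it was at the start of the episode above 0.025 m).
It also fails if it takes over 54 s, if anything falls off the work surface, if the arm or the gripper's body presses on something with over 40 N, if the wrist force passes 120 N, or if a joint passes its speed limit or range.

## Working session

There is one attempt and no reset: what is moved stays moved. The work goes in short steps, Python scripts to look and compute and a tool call to move; the robot and the scene stay as the last step left them, time stands still between calls to the robot, and variables do not carry over. Pictures are saved under pics/ and viewed, at most 10 in all, crops included, and the job is handed in when it is done.

Besides the shell and the picture viewer there is one more tool, called after "Call:" as a command line: name --argument value ..., lists and objects as JSON in quotes. drive_tool: Moves the arm, as the interface text tells. Its arguments: {"type":"object","properties":{"commands":{"type":"array","items":{"type":"array"}},"squeeze":{"type":"number"}},"required":["commands"]}

```bash
mkdir -p pics; cat > h.py <<'E'
import numpy as np, cv2
from rig import status, optics, workorder, r
from scipy.spatial.transform import Rotation as R
def rot(q): return R.from_quat([q[1],q[2],q[3],q[0]]).as_matrix()
def cloud(f):
    z=f["z_map"]; h,w=z.shape
    fl=h/2/np.tan(np.radians(f["fovy"])/2)
    v,u=np.mgrid[:h,:w]
    p=np.stack([(u-f["cx"])/fl*z,-(v-f["cy"])/fl*z,-z],-1)
    a=np.array(f["attitude"]); M=rot(a) if a.size==4 else a.reshape(3,3)
    P=p@M.T+np.array(f["eye"]); P[z==0]=np.nan
    return P
E
python3 - <<'E'
from h import *
for n in("top","side"):
    f=optics.grab_frame(n); np.savez(n,**f)
    cv2.imwrite(f"pics/{n}1.png",f["pixels"][...,::-1])
    print(n,{k:v for k,v in f.items() if k not in("pixels","z_map")})
    P=cloud(f); hsv=cv2.cvtColor(f["pixels"],cv2.COLOR_RGB2HSV)
    # button tops at known heights: white pixels
    white=(hsv[...,1]<60)&(hsv[...,2]>140)
    for c,hh in dict(blue=.166,yellow=.131,red=.101,green=.116).items():
        m=(white&(abs(P[...,2]-hh)<.005)).astype(np.uint8)
        k,l,s,ce=cv2.connectedComponentsWithStats(m)
        for i in range(1,k):
            if s[i,4]>60:
                q=P[l==i]; print(c,ce[i].round(),s[i,4],q.mean(0).round(4),np.ptp(q,axis=0).round(3))
print(status.get_obs())
E
```

```text
top {'fovy': 52.5605979091872, 'cx': 320.06279278917214, 'cy': 248.8820718319505, 'eye': array([ 0.37279425, -0.02983592,  1.11342825]), 'attitude': array([ 0.70650433,  0.06279958, -0.06602295, -0.70181822])}
blue [325. 268.] 204 [ 0.5088 -0.0445  0.1658] [0.031 0.03  0.009]
blue [109. 294.] 97 [0.4549 0.3743 0.1691] [0.023 0.022 0.007]
yellow [219. 266.] 195 [0.5181 0.1722 0.1306] [0.032 0.03  0.009]
red [383. 215.] 183 [ 0.6348 -0.1696  0.1006] [0.032 0.032 0.009]
green [272. 213.] 171 [0.6334 0.0673 0.1159] [0.031 0.03  0.009]
side {'fovy': 44.35596366512414, 'cx': 318.65187063582636, 'cy': 229.84579026827342, 'eye': array([-0.04162784, -0.84471128,  1.04677004]), 'attitude': array([ 0.87383892,  0.37809685, -0.1188792 , -0.28163104])}
blue [608.  12.] 186 [1.998  0.2361 0.1657] [0.025 0.261 0.01 ]
blue [314. 219.] 138 [ 0.5108 -0.0456  0.1657] [0.035 0.033 0.01 ]
blue [568. 368.] 144 [ 0.6456 -0.6223  0.169 ] [0.049 0.088 0.009]
yellow [597.  18.] 265 [1.9982 0.2725 0.1307] [0.033 0.389 0.01 ]
yellow [267. 180.] 103 [0.5202 0.1712 0.1305] [0.033 0.036 0.009]
red [598.  27.] 248 
[... 244 characters left out ...]
 0.1, 'joint_pos': array([ 1.10449190e+00,  2.07356847e-01,  1.54278493e+00,  7.77505049e-06,
        1.39349454e+00, -1.50518015e-01]), 'joint_velocities': array([-0.00021232, -0.00331542, -0.00279177, -0.00050534,  0.00140915,
        0.00265386]), 'tau': array([-1.26235838e-03, -3.71861100e+01, -2.82295293e+01,  7.00350059e-02,
        3.11051274e-02, -4.70425209e-05]), 'tool_pos': array([0.17826566, 0.5459125 , 0.2044068 ]), 'orientation': array([-3.13816232e-04,  1.57238568e-01,  9.87560119e-01, -9.72453429e-04]), 'contact_force': array([ 0.17762908,  0.16514594, -0.20762507]), 'torque': array([ 0.01252013, -0.03723104,  0.04535802]), 'grip_force': 0.0, 'grip_width': 0.9988853869762248}
```

View pics/top1.png

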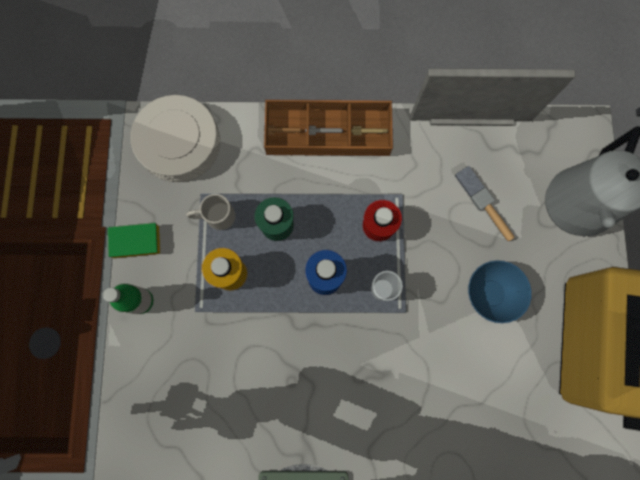

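View pics/side1.png

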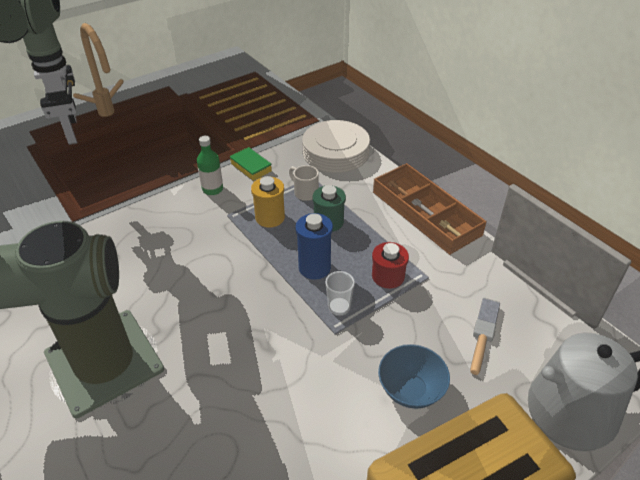

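Top view shows the buttons at blue (325,268), yellow (219,266), red (383,215) and green (272,213). The side view agrees to about 2 mm, and the heights match the given sizes. I'll shut the fingers and travel towards blue.

Call:
drive_tool --commands '[[1,[0,0,-0.02],0],[1,[-0.25,-0.23,-0.02],0],[1,[-0.25,-0.23,-0.02],0],[1,[-0.25,-0.23,-0.02],0],[1,[-0.25,-0.23,-0.02],0],[1,[-0.25,-0.23,-0.02],0],[1,[-0.25,-0.23,-0.02],0],[1,[-0.25,-0.23,-0.02],0],[1,[-0.25,-0.23,-0.02],0],[1,[-0.25,-0.23,-0.02],0]]' --squeeze 10

```text
t: 0.93
tool_pos: [0.3471, 0.2454, 0.2252]
orientation: [0.001, 0.161, 0.987, -0.001]
contact_force: [-0.4, 0.2, -0.9]
grip_width: 0.326
grip_force: 0.0
```

Call:
drive_tool --commands '[[1,[-0.25,-0.23,0],0],[1,[-0.25,-0.23,0],0],[1,[-0.25,-0.23,0],0],[1,[-0.25,-0.23,0],0],[1,[-0.25,-0.23,0],0],[1,[-0.25,-0.23,0],0],[1,[-0.25,-0.23,0],0],[1,[-0.25,-0.23,0],0],[1,[-0.25,-0.23,0],0],[1,[-0.25,-0.23,0],0]]'

```text
t: 1.77
tool_pos: [0.5116, -0.0477, 0.2247]
orientation: [-0.001, 0.159, 0.987, 0.0]
contact_force: [-0.5, 0.1, -0.4]
grip_width: 0.009
grip_force: 0.0
```

```bash
cat > go.py <<'E'
from h import *
import sys
o=status.get_obs(); M=rot(o["orientation"])
T=dict(blue=(.5098,-.045,.166),yellow=(.519,.1717,.131),red=(.635,-.1703,.101))
print("t",o["t"],"p",o["tool_pos"].round(4),"F",o["contact_force"].round(2),"zaxis",M[:,2].round(4),"grip",round(o["grip_width"],3))
for k,v in T.items(): print(k,"tool shift to top",(M.T@(np.array(v)-o["tool_pos"])).round(4))
E
python3 go.py
```

```text
t 1.7667 p [ 0.5116 -0.0477  0.2247] F [-0.48  0.14 -0.4 ] zaxis [-1.2e-03  5.0e-04 -1.0e+00] grip 0.009
blue tool shift to top [0.0025 0.002  0.0587]
yellow tool shift to top [0.0618 0.2106 0.0938]
red tool shift to top [-0.1558 -0.0776  0.1235]
```

Call:
drive_tool --commands '[[1,[0.0025,0.002,0.02],0],[1,[0.0025,0.002,0.035],0],[1,[0.0025,0.002,0.045],0],[1,[0.0025,0.002,0.05],0],[1,[0.0025,0.002,0.052],0],[1,[0.0025,0.002,0.052],0],[1,[0.0025,0.002,0.052],0]]'

```text
t: 2.35
tool_pos: [0.5097, -0.0429, 0.1742]
orientation: [0.001, 0.157, 0.988, -0.0]
contact_force: [-0.0, 0.3, -0.2]
grip_width: 0.007
grip_force: 0.0
```

Call:
drive_tool --commands '[[1,[0,0,0.002],0],[1,[0,0,0.004],0],[1,[0,0,0.006],0],[1,[0,0,0.008],0],[1,[0,0,0.01],0],[1,[0,0,0.01],0],[1,[0,0,0.01],0]]'

```text
t: 2.93
tool_pos: [0.5095, -0.0434, 0.1636]
orientation: [0.0, 0.157, 0.988, 0.0]
contact_force: [-0.2, 0.0, 2.1]
grip_width: 0.009
grip_force: 0.7
```

Call:
drive_tool --commands '[[1,[0,0,0.001],0],[1,[0,0,0.002],0],[1,[0,0,0.003],0],[1,[0,0,0.004],0],[1,[0,0,0.005],0],[1,[0,0,0.005],0],[1,[0,0,0.005],0]]'

```text
t: 3.52
tool_pos: [0.5094, -0.0434, 0.1585]
orientation: [0.0, 0.157, 0.988, -0.0]
contact_force: [1.0, -1.0, 1.8]
grip_width: 0.005
grip_force: 0.9
```

Call:
drive_tool --commands '[[1,[0,0,0.001],0],[1,[0,0,0.002],0],[1,[0,0,0.003],0],[1,[0,0,0.0035],0],[1,[0,0,0.0035],0],[1,[0,0,0.0035],0]]'

```text
t: 4.02
tool_pos: [0.5095, -0.0434, 0.1555]
orientation: [0.0, 0.157, 0.988, -0.0]
contact_force: [-0.7, 0.2, 5.5]
grip_width: 0.005
grip_force: 2.7
```

Call:
drive_tool --commands '[[1,[0,0,0.0005],0],[1,[0,0,0.001],0],[1,[0,0,0.001],0],[1,[0,0,0.001],0],[1,[0,0,0.001],0]]'

```text
t: 4.43
tool_pos: [0.5095, -0.0434, 0.1548]
orientation: [0.0, 0.157, 0.988, -0.0]
contact_force: [-0.9, 0.8, 6.3]
grip_width: 0.006
grip_force: 3.3
```

Call:
drive_tool --commands '[[1,[0,0,-0.005],0],[1,[0,0,-0.015],0],[1,[0,0,-0.035],0],[1,[0,0,-0.065],0],[1,[0,0,-0.065],0],[1,[0,0,-0.065],0]]'

```text
t: 4.93
tool_pos: [0.5103, -0.0435, 0.2208]
orientation: [0.002, 0.157, 0.988, -0.0]
contact_force: [-0.3, 0.1, -0.3]
grip_width: 0.005
grip_force: 0.0
```

```bash
python3 go.py
```

```text
t 4.9333 p [ 0.5103 -0.0435  0.2208] F [-0.33  0.14 -0.29] zaxis [ 3.6e-03 -8.0e-04 -1.0e+00] grip 0.005
blue tool shift to top [ 0.0002 -0.0016  0.0548]
yellow tool shift to top [0.0589 0.2072 0.0897]
red tool shift to top [-0.1574 -0.0819  0.1204]
```

Call:
drive_tool --commands '[[1,[0.059,0.207,0],0],[1,[0.059,0.207,0],0],[1,[0.059,0.207,0],0],[1,[0.059,0.207,0],0],[1,[0.059,0.207,0],0],[1,[0.059,0.207,0],0],[1,[0.059,0.207,0],0],[1,[0.059,0.207,0],0],[1,[0.059,0.207,0],0]]'

```text
t: 5.68
tool_pos: [0.5169, 0.1704, 0.218]
orientation: [-0.001, 0.158, 0.987, -0.001]
contact_force: [0.1, -0.0, 0.3]
grip_width: 0.004
grip_force: 0.0
```

```bash
python3 go.py; cat > chk.py <<'E'
from h import *
import sys
T=dict(blue=(.5098,-.045,.166),yellow=(.519,.1717,.131),red=(.635,-.1703,.101),green=(.634,.067,.116))
for n in("top","side"):
    f=optics.grab_frame(n); P=cloud(f); o=np.load(n+".npz"); P0=cloud(o)
    for k,v in T.items():
        g=lambda Q:Q[(np.hypot(Q[...,0]-v[0],Q[...,1]-v[1])<.012)&(abs(Q[...,2]-v[2]+.004)<.015)]
        a,b=g(P0),g(P); print(n,k,len(a),len(b),np.median(a[:,2]).round(4),np.median(b[:,2]).round(4) if len(b) else None)
    if len(sys.argv)>1: cv2.imwrite(f"pics/{n}{sys.argv[1]}.png",f["pixels"][...,::-1])
E
python3 chk.py
```

```text
t 5.6833 p [0.5169 0.1704 0.218 ] F [ 0.13 -0.05  0.3 ] zaxis [-0.0019 -0.0011 -1.    ] grip 0.004
blue tool shift to top [-0.0605 -0.2068  0.0522]
yellow tool shift to top [-0.0017  0.002   0.087 ]
red tool shift to top [-0.2186 -0.2867  0.1171]
top blue 116 115 0.1661 0.1579
top yellow 108 0 0.1307 None
top red 93 96 0.1006 0.1008
top green 100 94 0.1156 0.1159
side blue 74 70 0.1656 0.158
side yellow 58 62 0.1304 0.1304
side red 70 66 0.1009 0.1001
side green 51 55 0.1149 0.1157
```

Blue is home: its top went from 166 to 158 mm. Next is yellow.

Call:
drive_tool --commands '[[1,[-0.001,0.001,0.025],0],[1,[-0.001,0.001,0.05],0],[1,[-0.001,0.001,0.065],0],[1,[-0.001,0.001,0.075],0],[1,[-0.001,0.001,0.08],0],[1,[-0.001,0.001,0.08],0],[1,[-0.001,0.001,0.08],0]]'

```text
t: 6.37
tool_pos: [0.5194, 0.172, 0.1397]
orientation: [0.001, 0.158, 0.987, 0.0]
contact_force: [-0.3, -0.8, 1.0]
grip_width: 0.007
grip_force: 0.0
```

Call:
drive_tool --commands '[[1,[0,0,0.002],0],[1,[0,0,0.004],0],[1,[0,0,0.006],0],[1,[0,0,0.008],0],[1,[0,0,0.01],0],[1,[0,0,0.01],0],[1,[0,0,0.01],0]]'

```text
t: 6.95
tool_pos: [0.519, 0.1726, 0.1292]
orientation: [0.0, 0.157, 0.988, 0.0]
contact_force: [-0.7, -0.5, 0.1]
grip_width: 0.009
grip_force: 0.7
```

Target z is about 0.120.

Call:
drive_tool --commands '[[1,[0,0,0.001],0],[1,[0,0,0.002],0],[1,[0,0,0.003],0],[1,[0,0,0.004],0],[1,[0,0,0.005],0],[1,[0,0,0.006],0],[1,[0,0,0.006],0],[1,[0,0,0.006],0]]'

```text
t: 7.62
tool_pos: [0.519, 0.1725, 0.123]
orientation: [0.0, 0.157, 0.988, 0.0]
contact_force: [1.3, 0.2, 1.0]
grip_width: 0.006
grip_force: 0.9
```

Call:
drive_tool --commands '[[1,[0,0,0.001],0],[1,[0,0,0.002],0],[1,[0,0,0.003],0],[1,[0,0,0.0035],0],[1,[0,0,0.0035],0],[1,[0,0,0.0035],0],[1,[0,0,0.0035],0]]'

```text
t: 8.2
tool_pos: [0.5191, 0.1726, 0.1202]
orientation: [0.0, 0.157, 0.988, 0.0]
contact_force: [0.7, 0.7, 6.5]
grip_width: 0.003
grip_force: 3.0
```

Call:
drive_tool --commands '[[1,[0,0,0.0005],0],[1,[0,0,0.0005],0],[1,[0,0,0.0005],0],[1,[0,0,0.0005],0]]'

```text
t: 8.53
tool_pos: [0.5191, 0.1726, 0.1199]
orientation: [0.0, 0.157, 0.988, 0.0]
contact_force: [-0.6, 0.6, 5.7]
grip_width: 0.005
grip_force: 3.3
```

Call:
drive_tool --commands '[[1,[0,0,-0.005],0],[1,[0,0,-0.015],0],[1,[0,0,-0.045],0],[1,[0,0,-0.08],0],[1,[0,0,-0.1],0],[1,[0,0,-0.1],0],[1,[0,0,-0.1],0]]'

```text
t: 9.12
tool_pos: [0.519, 0.1724, 0.22]
orientation: [0.001, 0.157, 0.988, 0.0]
contact_force: [-0.2, -1.0, 0.2]
grip_width: 0.003
grip_force: 0.0
```

```bash
python3 go.py; python3 chk.py | grep yellow
```

```text
t 9.1167 p [0.519  0.1724 0.22  ] F [-0.16 -1.    0.17] zaxis [ 0.0017  0.     -1.    ] grip 0.003
blue tool shift to top [-0.0587 -0.2095  0.054 ]
yellow tool shift to top [-0.0001 -0.0007  0.089 ]
red tool shift to top [-0.2165 -0.2898  0.1192]
top yellow 108 0 0.1307 None
side yellow 58 47 0.1304 0.1233
```

Call:
drive_tool --commands '[[1,[-0.217,-0.29,0],0],[1,[-0.217,-0.29,0],0],[1,[-0.217,-0.29,0],0],[1,[-0.217,-0.29,0],0],[1,[-0.217,-0.29,0],0],[1,[-0.217,-0.29,0],0],[1,[-0.217,-0.29,0],0],[1,[-0.217,-0.29,0],0],[1,[-0.217,-0.29,0],0],[1,[-0.217,-0.29,0],0]]'

```text
t: 10.05
tool_pos: [0.6341, -0.1764, 0.2153]
orientation: [-0.002, 0.16, 0.987, -0.001]
contact_force: [-0.3, 0.2, 0.5]
grip_width: 0.003
grip_force: 0.0
```

Call:
drive_tool --commands '[[1,[0,0,0],0],[1,[0,0,0],0],[1,[0,0,0],0]]'

```text
t: 10.3
tool_pos: [0.634, -0.1688, 0.2177]
orientation: [-0.001, 0.156, 0.988, 0.001]
contact_force: [0.6, 0.3, 0.2]
grip_width: 0.006
grip_force: 0.0
```

```bash
python3 go.py; python3 chk.py
```

```text
t 10.3 p [ 0.634  -0.1688  0.2177] F [0.6  0.25 0.15] zaxis [-0.0024  0.0015 -1.    ] grip 0.006
blue tool shift to top [0.1562 0.0793 0.0522]
yellow tool shift to top [0.2144 0.2882 0.0875]
red tool shift to top [-0.0017 -0.0012  0.1167]
top blue 116 66 0.1661 0.1576
top yellow 108 105 0.1307 0.1227
top red 93 0 0.1006 None
top green 100 96 0.1156 0.1157
side blue 74 63 0.1656 0.1574
side yellow 58 48 0.1304 0.1219
side red 70 71 0.1009 0.1004
side green 51 56 0.1149 0.1153
```

Blue and yellow are both home. Next is red.

Call:
drive_tool --commands '[[1,[-0.001,-0.001,0.03],0],[1,[-0.001,-0.001,0.06],0],[1,[-0.001,-0.001,0.085],0],[1,[-0.001,-0.001,0.1],0],[1,[-0.001,-0.001,0.108],0],[1,[-0.001,-0.001,0.11],0],[1,[-0.001,-0.001,0.11],0],[1,[-0.001,-0.001,0.11],0]]'

```text
t: 11.07
tool_pos: [0.6367, -0.1719, 0.1107]
orientation: [0.001, 0.157, 0.988, -0.0]
contact_force: [-0.3, 0.1, 0.3]
grip_width: 0.006
grip_force: 0.0
```

Call:
drive_tool --commands '[[1,[0,0,0.002],0],[1,[0,0,0.004],0],[1,[0,0,0.006],0],[1,[0,0,0.008],0],[1,[0,0,0.01],0],[1,[0,0,0.01],0],[1,[0,0,0.01],0]]'

```text
t: 11.65
tool_pos: [0.6358, -0.1721, 0.0992]
orientation: [0.0, 0.157, 0.988, -0.0]
contact_force: [-0.9, -0.2, 1.7]
grip_width: 0.004
grip_force: 0.7
```

Call:
drive_tool --commands '[[1,[0,0,0.001],0],[1,[0,0,0.002],0],[1,[0,0,0.003],0],[1,[0,0,0.004],0],[1,[0,0,0.005],0],[1,[0,0,0.006],0],[1,[0,0,0.006],0],[1,[0,0,0.006],0]]'

```text
t: 12.32
tool_pos: [0.6358, -0.172, 0.093]
orientation: [0.0, 0.157, 0.988, -0.0]
contact_force: [1.0, -0.9, 1.8]
grip_width: 0.007
grip_force: 0.9
```

Call:
drive_tool --commands '[[1,[0,0,0.001],0],[1,[0,0,0.002],0],[1,[0,0,0.003],0],[1,[0,0,0.0037],0],[1,[0,0,0.0037],0],[1,[0,0,0.0037],0],[1,[0,0,0.0037],0]]'

```text
t: 12.9
tool_pos: [0.6358, -0.1721, 0.0902]
orientation: [0.0, 0.157, 0.988, -0.0]
contact_force: [-0.9, -0.1, 5.8]
grip_width: 0.007
grip_force: 3.0
```

Call:
drive_tool --commands '[[1,[0,0,0.0005],0],[1,[0,0,0.0005],0],[1,[0,0,0.0005],0],[1,[0,0,0.0005],0]]'

```text
t: 13.23
tool_pos: [0.6358, -0.1721, 0.0899]
orientation: [0.0, 0.157, 0.988, -0.0]
contact_force: [-1.4, -0.9, 6.3]
grip_width: 0.004
grip_force: 3.3
```

Call:
drive_tool --commands '[[1,[0,0,-0.005],0],[1,[0,0,-0.015],0],[1,[0,0,-0.045],0],[1,[0,0,-0.08],0],[1,[0,0,-0.12],0],[1,[0,0,-0.15],0],[1,[0,0,-0.17],0],[1,[0,0,-0.17],0],[1,[0,0,-0.17],0]]'

```text
t: 13.98
tool_pos: [0.6357, -0.1718, 0.2596]
orientation: [0.001, 0.157, 0.988, -0.0]
contact_force: [-0.4, 0.3, -1.2]
grip_width: 0.007
grip_force: 0.0
```

Call:
drive_tool --commands '[[1,[0.03,-0.15,0],0],[1,[0.03,-0.15,0],0],[1,[0.03,-0.15,0],0],[1,[0.03,-0.15,0],0],[1,[0.03,-0.15,0],0],[1,[0.03,-0.15,0],0],[1,[0.03,-0.15,0],0],[1,[0.03,-0.15,0],0]]'

```text
t: 14.65
tool_pos: [0.5605, -0.3034, 0.2571]
orientation: [-0.001, 0.156, 0.988, 0.001]
contact_force: [0.3, 0.5, -0.1]
grip_width: 0.007
grip_force: 0.0
```

```bash
python3 go.py; python3 chk.py 2
```

```text
t 14.65 p [ 0.5605 -0.3034  0.2571] F [ 0.34  0.53 -0.08] zaxis [-0.0021  0.0022 -1.    ] grip 0.007
blue tool shift to top [0.1279 0.2299 0.0917]
yellow tool shift to top [0.186  0.4388 0.1272]
red tool shift to top [-0.0301  0.1494  0.1562]
top blue 116 116 0.1661 0.1578
top yellow 108 101 0.1307 0.1228
top red 93 94 0.1006 0.0929
top green 100 99 0.1156 0.1156
side blue 74 61 0.1656 0.1576
side yellow 58 51 0.1304 0.1226
side red 70 63 0.1009 0.0928
side green 51 59 0.1149 0.1152
```

View pics/side2.png

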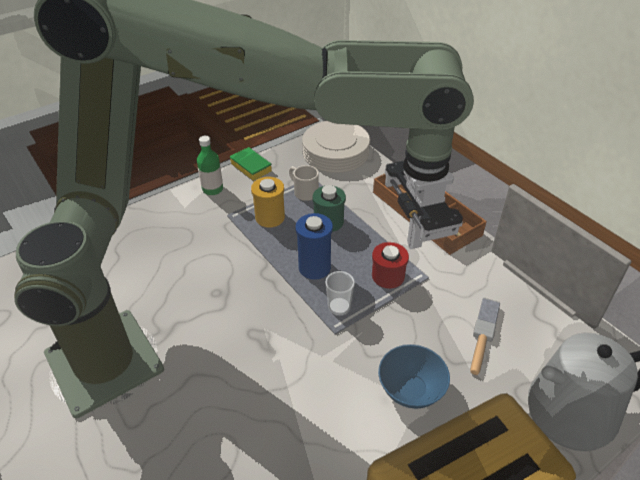

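The picture shows all the canisters upright in place: blue (314,245), yellow (268,200), red (390,262) and green (328,205). Blue, yellow and red are each about 8 mm down, green is still up, and the gripper is clear of everything.

```bash
python3 -c "
from rig import workorder
print(workorder.job_done())"
```

```text
the job is handed in; nothing more can be done
None
```

I pressed the blue, yellow and red buttons fully home in that order (about 8 mm each by the cameras), left green up with every canister in place, and handed the job in at about 15 s; no verdict came back.

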